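# Open the terminal bay of a bench control unit

## Robot

A 6-joint arm with a two-finger parallel gripper is mounted at the origin on the work surface. World frame = base frame: x ahead of the robot, y to its left, z up, the work surface at z = 0. Lengths are in mm, angles in degrees, forces in N, time in s.
With the tool pointing down it reaches from about 350 to 850 mm from the base axis. Payload 8.1 kg.
Tool frame: the origin (TCP) lies midway between the tips of the shut fingers; the grasp point (between the pads) lies 19 mm behind it (r.tcp_to_grasp is the distance from the TCP to the grasp point, in mm); z points along the fingers, y is the direction in which the jaws open and shut (so a half turn about z gives the same grasp; the last joint's range is limited). The gripper opens to 85 mm and grips with 20 to 120 N. Pads are 22 mm wide; open, the fingers measure 114 mm over their backs; the gripper's body (76 mm by 85 mm) begins 54 mm behind the grasp point. The pads swing forward as they close: fully open they stand 13 mm farther back than shut.
Start: joints at [-80.982, 7.471, 85.268, -0, 87.261, -4.893], TCP at [144.273, -582.401, 231.292] pointing down, gripper open.
Joint ranges: [-169.43, 169.43], [-51.17, 129.36], [1.28, 143.12], [-76.62, 256.62], [0, 156.53], [-152.29, 152.29]. Speed limits (degrees/s): [136.94, 136.94, 159.86, 180, 180, 180].

## Interface

Orientations are given as [roll, pitch, yaw] about the fixed x, y, z axes, in that order (R = Rz(yaw) Ry(pitch) Rx(roll)).
In Python, from bench import r gives the robot as it stands.
- The arm moves only by the tool jog_arm, never from a script. Its argument "targets" is a list of rows, each a list of 7 numbers: the shift along the tool's x, y, z in m, then the turn, a rotation vector about the tool's x, y, z in rad, then the closure, from 0 (fully open) to 1 (shut). In form: [[dx, dy, dz, wx, wy, wz, claw], ...]. A call has 1 to 5 rows; each row is the pose to reach, as a shift and turn from the pose commanded when the call began, along the tool's axes at that moment; what a row does not reach only later rows make up. A row lasts 1/12 s, in which the tool goes at most 41.7 mm and 7.16 degrees, less where a joint would pass 70% of its speed; a pose out of reach is approached as far as the arm can. A call with a gripper value outside its range is refused whole. The fingers move at their own pace and stop on an object; "newtons" is the grip in N (left out, the last holds). Time passes only in rows, so rows that repeat a pose let the fingers close. It gives the time, the measured TCP pose, the force and the opening at its end, in the units of the state.
- r.sense(): the state, without advancing time (a new reading comes with each control period).
- r.snapshot(name): name is "side" or "top" or "wrist"; returns a dict with "pixels" (384x512x3 uint8, red, green, blue), "fx", "fy", "cx", "cy" (pixels), "dist" ([k1, k2, p1, p2, k3] as OpenCV has them; the pictures are not rectified), "origin" and "attitude" of the camera in the world. Camera axes: x right, y down, z forward; pixel columns grow to the right and rows downward; lengths in mm; the calibration is good to about 2 mm. A picture is of the moment at which its call begins. There is no depth.
- r.hand_in(): hands the job in, once; it reports no verdict.
The state is a dict: "time": time; "joint_pos": joint angles; "qd": joint speeds; "joint_efforts": joint torques, N m; "tool_pos": TCP position; "tcp_rot": TCP orientation; "ft_force": force on the tool from outside, world axes, zero at the start; "wrist_torque": the same for the moment, N m; "finger_gap": finger opening in mm.
Only numpy, scipy, OpenCV 4.12 (cv2) and the standard library are available. Lean on these libraries where they do the work, as an engineer would, in place of code of your own. Each camera call takes 0.05 s, during which the arm holds its last target.

## Task

On the white control unit, press the orange snap tab fully down, where it stays, then push the blue cover along its rails and off its seat, so that it lies flat on the unit's parking deck, completely clear of the rails, with the terminals open to view. Only press and push: do not lift the cover, do not force it while the tab still locks it, and leave the jar on the unit and the other things on the bench where they stand.

Things in the scene. Friction and masses are not known exactly. Their poses are not given: they have to be found in the camera images.
- housing: White control-unit housing 250 x 170 x 45 mm, fixed to the bench. Origin: centre of its underside; z up; the cover slides off along its +x. Deck top at local z 45 mm. On its centre line (y 0) from -x to +x: tab (x -95 mm), cover's seat (x -75 to 5 mm) over a terminal bay (x -50 to 0 mm, y +-22 mm), flat parking deck, end stop. 6 mm rims on the long edges.
- rail_end (a point): On the deck and centre line, level with the +x ends of the two white rails that guide the cover's long edges (housing x -75 to -5 mm). Rails: outer faces at y +-41.5 mm, 10 mm high; their lips reach 4.5 mm over the cover and leave 55 mm free between them.
- end_stop (a point): On the deck and centre line, at the near (-x) face of the end stop, a white bar 8 mm high across the parking deck at housing x 105 mm.
- snap_tab (a joint): Travel of the orange tab, m: 0 = out (locking), 0.008 = fully down at its hard stop (released). A stiff catch without a return spring: it takes about 4 N to move and stays where it is left, so press it all the way. Its tooth stands in a window at the cover's rear end; pressed, it sinks to below the cover.
- cover: Loose blue cover, a plate 80 (x) x 64 x 5 mm, about 40 g, with a rib across its top. Origin: centre of its underside; x as the housing's x. Seated: origin at housing x -35, y 0, z 45 mm, with about 3 mm of play while locked. Clear of the rails from x 35 mm on; against the end stop at x 65 mm. Rear window x -32 to -13, y +-12 mm. Slides easily (under 1 N).
- tab_top (a point): Centre of the top of the tab's orange press pad (20 x 28 mm along the housing's x and y). The pad stands 14 mm above the deck when out and 6 mm when pressed.
- cover_rib (a point): Middle of the rear (-x) face of the cover's rib: the place to push towards +x. The rib is 40 mm wide (along y), 6 mm thick and stands 14 mm above the plate (top 19 mm above the deck); this point is 7 mm below its top, 7 mm ahead of the cover's origin.
- screw_jar: small clear jar with black lid, 28 mm across, 42 mm tall, standing on the housing's deck beside one rail (its local +y side); bystander, origin at the centre of its underside
- spool: grey reel standing on end, 60 mm across, 50 mm tall; bystander, origin at the centre of its underside
- glue: white glue bottle with red label and green cap, 40 mm across, 130 mm tall, standing; bystander, origin at the centre of its underside
- wood_block: light wood offcut 70 x 35 x 20 mm, lying; bystander, origin at the centre of its underside
- screwdriver: hand screwdriver lying flat; bystander
- tape_roll: black roll (ring), 64 mm outside, 44 mm inside, 19 mm tall, lying; bystander, origin at the centre of its underside
- flux_tin: flat metal tin, 52 mm across, 30 mm tall; bystander, origin at the centre of its underside
Not all that is in view belongs to the job. Of the things that look like the cover, the smallest one is meant.

How it is judged (in metres and radians):
On the way, in this order (a step that is already met when the one before it is completed fails the run):
1. the tab is pressed in while the cover is still on its seat (value of joint snap_tab above 0.0065 m and x of cover in the frame of housing below -0.025 m), for 0.1 s.
2. the cover has been pushed clear of the rails (x of cover in the frame of housing above 0.033 m), for 0.1 s.
At the end, for the whole second after the job is handed in: The tab is still in (over 6.5 mm); the cover lies still and flat (within 0.06 rad and 3 mm) on the parking deck between rails and end stop, its rear edge past the rails' ends (to 2 mm), within 30 mm of the centre line and 0.5 rad of straight (value of joint snap_tab above 0.0065 m and x of cover in the frame of housing between 0.033 and 0.07 m and y of cover in the frame of housing between -0.03 and 0.03 m and z of cover in the frame of housing between 0.042 and 0.048 m and angle between cover's own z axis and vertical below 0.06 rad and angle between the x axis of cover and the x axis of housing, either way round below 0.5 rad and linear speed of cover below 0.01 m/s); the robot touches nothing.
It fails at once if the cover is lifted or tipped (z of cover in the frame of housing above 0.057 m or angle between cover's own z axis and vertical above 0.25 rad).
It fails at once if the cover is forced while the tab locks it (value of joint snap_tab below 0.004 m and (contact force between the fingers and cover above 20 N or distance of cover from where it was at the start of the episode above 0.009 m)).
It fails at once if a bystander is moved by more than 25 mm (distance of any of screw_jar, spool, glue, wood_block, screwdriver, tape_roll, flux_tin from where it was at the start of the episode above 0.025 m).
It fails at once if a standing bystander is tipped (angle between any of screw_jar, spool, glue, wood_block, tape_roll, flux_tin's own z axis and vertical above 0.4 rad).
It also fails if it takes over 35 s, if anything falls off the work surface, if the arm or the gripper's body presses on something with over 40 N, if the wrist force passes 120 N, or if a joint passes its speed limit or range.

## Working session

There is one attempt and no reset: what is moved stays moved. The work goes in short steps, Python scripts to look and compute and a tool call to move; the robot and the scene stay as the last step left them, time stands still between calls to the robot, and variables do not carry over. Pictures are saved under pics/ and viewed, and the job is handed in when it is done.

Besides the shell and the picture viewer there is one more tool, called after "Call:" by a JSON object that holds its "fn" and its "kwargs", one argument or row to a line. jog_arm: Moves the arm, as the interface text tells. Its arguments: {"type":"object","properties":{"targets":{"type":"array","items":{"type":"array","items":{"type":"number"}}},"newtons":{"type":"number"}},"required":["targets"]}

```bash
mkdir -p pics; cat > h.py <<'E'
import numpy as np, cv2
from bench import r
def snap(n,f):
    s=r.snapshot(n); cv2.imwrite('pics/'+f+'.png',s['pixels'][:,:,::-1]); np.save('pics/'+f+'.npy',s,allow_pickle=True); return s
def load(f): return np.load('pics/'+f+'.npy',allow_pickle=True).item()
E
ls; python3 - <<'E'
from h import *
for n in ['top','side','wrist']:
    s=snap(n,n+'0'); print(n,s['fx'],s['fy'],s['cx'],s['cy'],s['dist'],s['origin'],s['attitude'])
print(r.sense())
E
```

```text
h.py
pics
top 435.94699127835713 435.94699127835713 263.46802487464765 188.58535895791772 [0.04779836 0.         0.         0.         0.        ] [ 429.19902875   10.57957782 1402.75524678] [-177.45194193    0.73714412  -89.69592917]
side 429.04736990658455 429.04736990658455 255.17726204382046 189.3815674698113 [-0.16206936  0.          0.          0.          0.        ] [249.31344183 865.1999783  789.39914979] [-129.71970905    1.3351587  -166.08618516]
wrist 314.8169902659046 314.8169902659046 253.0308508629238 189.75983584832989 [-0.0453385  0.         0.         0.         0.       ] [ 211.08442165 -565.51673962  372.03092834] [ 1.63957770e+02  2.76815016e-02 -7.59725997e+01]
{'time': 0.15, 'joint_pos': array([-8.09824756e+01,  7.50620201e+00,  8.53155880e+01, -1.35091630e-03,
        8.72625087e+01, -4.89333318e+00]), 'qd': array([-0.09051622, -0.17738217, -0.08325305, -0.01622604, -0.03872428,
        0.0007305 ]), 'joint_efforts': array([ 1.82758951e-03, -5.70061898e+01, -5.01159382e+01, -1.54333784e-04,
        9.70030320e-03, -7.82401685e-06]), 'tool_pos': array([ 144.1894463 , -581.96968148,  230.46849538]), 'tcp_rot': array([-1.79915893e+02, -5.84640181e-03,  1.39109188e+01]), 'ft_force': array([-0.20157582, -0.82561915, -0.87055143]), 'wrist_torque': array([-0.01171444, -0.01735935, -0.04505999]), 'finger_gap': 85.39939141863849}
```

View pics/top0.png

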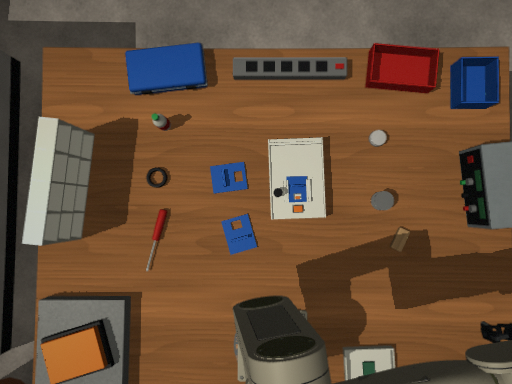

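View pics/side0.png

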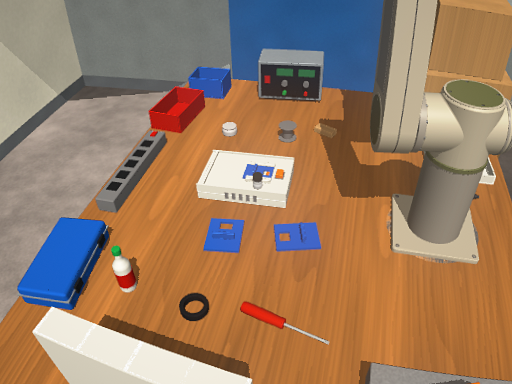

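View pics/wrist0.png

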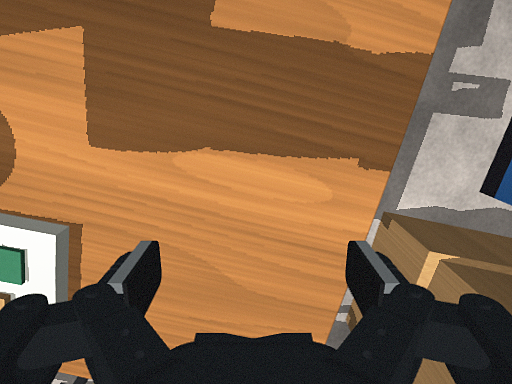

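Top view: the unit spans about (270–326, 138–219), with the orange tab at (298,209), the cover at (298,188) and the jar at (277,192). Housing +x points up in the image, roughly world +x. Next I measure these positions.

```bash
cat >> h.py <<'E'
from scipy.spatial.transform import Rotation as R
def ray(s,uv):
    K=np.array([[s['fx'],0,s['cx']],[0,s['fy'],s['cy']],[0,0,1]])
    p=cv2.undistortPoints(np.array(uv,float).reshape(-1,1,2),K,np.array(s['dist'])).reshape(-1,2)
    d=np.c_[p,np.ones(len(p))]@R.from_euler('xyz',s['attitude'],degrees=True).as_matrix().T
    return np.array(s['origin']),d
def plane(s,uv,z):
    o,d=ray(s,uv); return o+d*((z-o[2])/d[:,2])[:,None]
def proj(s,P):
    K=np.array([[s['fx'],0,s['cx']],[0,s['fy'],s['cy']],[0,0,1]])
    M=R.from_euler('xyz',s['attitude'],degrees=True).as_matrix().T
    return cv2.projectPoints(np.array(P,float).reshape(-1,3),cv2.Rodrigues(M)[0],-M@np.array(s['origin']),K,np.array(s['dist']))[0].reshape(-1,2)
def masks(s):
    h=cv2.cvtColor(s['pixels'],cv2.COLOR_RGB2HSV)
    return dict(white=cv2.inRange(h,(0,0,150),(179,45,255)),orange=cv2.inRange(h,(6,170,140),(20,255,255)),blue=cv2.inRange(h,(100,120,60),(125,255,255)))
E
python3 - <<'E'
from h import *
s=load('top0'); m=masks(s)
w=m['white'].copy(); w[:, :255]=0;w[:,340:]=0;w[:125]=0;w[230:]=0
for k in ['white','orange','blue']:
    a=m[k].copy(); a[:, :262]=0;a[:,335:]=0;a[:125]=0;a[230:]=0
    if k=='orange': a[:200]=0; 
    c=max(cv2.findContours(a,0,2)[0],key=cv2.contourArea); rc=cv2.minAreaRect(c)
    z=dict(white=45,orange=59,blue=50)[k]
    b=cv2.boxPoints(rc); P=plane(s,b,z); print(k,rc,b.tolist(),'\n',P.round(1),P.mean(0).round(1))
    print([np.linalg.norm(P[i]-P[i-1]).round(1) for i in range(4)])
big=cv2.resize(s['pixels'][125:230,255:340,::-1],None,fx=6,fy=5.7,interpolation=cv2.INTER_CUBIC); cv2.imwrite('pics/c0.png',big)
s=load('side0'); cv2.imwrite('pics/c1.png',cv2.resize(s['pixels'][140:215,185:305,::-1],None,fx=6,fy=6,interpolation=cv2.INTER_CUBIC))
E
```

```text
white ((296.42828369140625, 177.8509521484375), (79.49011993408203, 54.38340377807617), 87.51044464111328) [[267.53582763671875, 139.3245391845703], [321.867919921875, 136.96226501464844], [325.32073974609375, 216.3773651123047], [270.9886474609375, 218.73963928222656]] 
 [[ 644.    16.5   45. ]
 [ 651.8 -153.2   45. ]
 [ 404.2 -163.8   45. ]
 [ 395.9    4.5   45. ]] [524. -74.  45.]
[np.float64(248.4), np.float64(169.9), np.float64(247.9), np.float64(168.5)]
orange ((297.5, 208.5), (5.0, 7.0), 90.0) [[294.0, 206.0], [301.0, 206.0], [301.0, 211.0], [294.0, 211.0]] 
 [[435.7 -66.   59. ]
 [435.8 -87.5  59. ]
 [420.5 -87.6  59. ]
 [420.4 -66.1  59. ]] [428.1 -76.8  59. ]
[np.float64(15.4), np.float64(21.5), np.float64(15.4), np.float64(21.5)]
blue ((296.5, 188.5), (25.0, 19.0), 90.0) [[287.0, 176.0], [306.0, 176.0], [306.0, 201.0], [287.0, 201.0]] 
 [[ 528.8  -44.6   50. ]
 [ 529.1 -103.6   50. ]
 [ 451.4 -103.6   50. ]
 [ 451.1  -44.8   50. ]] [490.1 -74.2  50. ]
[np.float64(77.7), np.float64(58.9), np.float64(77.6), np.float64(58.8)]
```

View pics/c0.png

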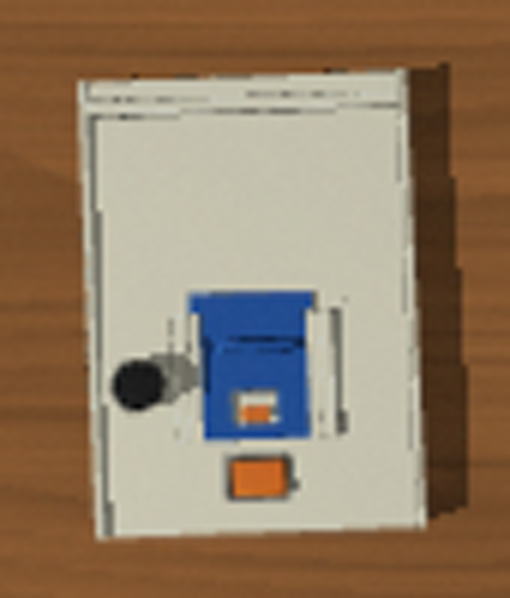

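View pics/c1.png

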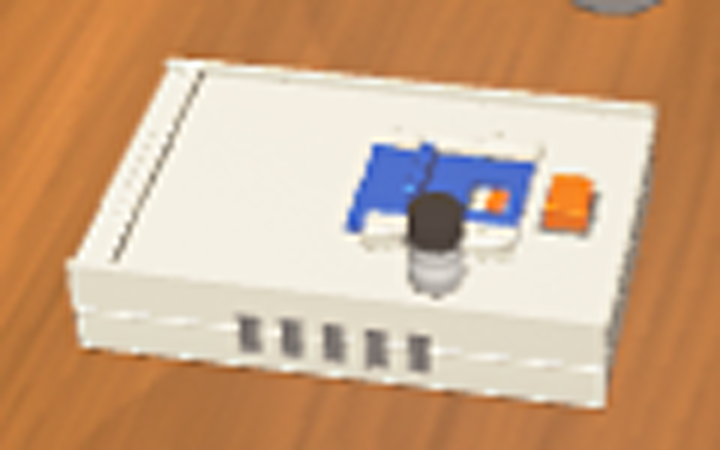

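Call:
{"fn": "jog_arm", "kwargs": {
  "targets": [
    [0.027,-0.029,0,0,0,0.06,1],
    [0.054,-0.058,0,0,0,0.12,1],
    [0.081,-0.087,0,0,0,0.18,1],
    [0.108,-0.116,0,0,0,0.197,1],
    [0.135,-0.145,0,0,0,0.197,1]
  ],
  "newtons": 40
}}

```text
time: 0.57
tool_pos: [240.8, -407.4, 230.8]
tcp_rot: [-180.0, 0.0, 2.5]
ft_force: [0.6, -1.0, -0.1]
finger_gap: 26.0
```

Call:
{"fn": "jog_arm", "kwargs": {
  "targets": [
    [0.016,-0.033,0,0,0,0,1],
    [0.032,-0.067,0,0,0,0,1],
    [0.048,-0.1,0,0,0,0,1],
    [0.064,-0.133,0,0,0,0,1],
    [0.08,-0.166,0,0,0,0,1]
  ]
}}

```text
time: 0.98
tool_pos: [312.9, -238.0, 231.1]
tcp_rot: [180.0, -0.0, 2.6]
ft_force: [-0.0, 0.4, 0.4]
finger_gap: 0.2
```

Call:
{"fn": "jog_arm", "kwargs": {
  "targets": [
    [0.016,-0.033,0,0,0,0,1],
    [0.032,-0.067,0,0,0,0,1],
    [0.048,-0.1,0,0,0,0,1],
    [0.064,-0.133,0,0,0,0,1],
    [0.076,-0.155,0,0,0,0,1]
  ]
}}

```text
time: 1.4
tool_pos: [382.0, -78.6, 231.3]
tcp_rot: [-180.0, -0.0, 2.7]
ft_force: [0.4, -0.9, -0.4]
finger_gap: -0.2
```

```bash
python3 - <<'E'
from h import *
s=snap('wrist','wrist1'); print(r.sense()['tool_pos'],r.sense()['tcp_rot'],r.sense()['finger_gap'],s['origin'],s['attitude'])
E
```

```text
[383.28235966 -76.11069004 231.2803796 ] [-1.79856271e+02 -9.67430958e-02  2.78166173e+00] 0.02980531934878585 [450.76338015 -75.58119388 373.02190997] [ 1.63999094e+02 -4.39309390e-02 -8.71900778e+01]
```

View pics/wrist1.png

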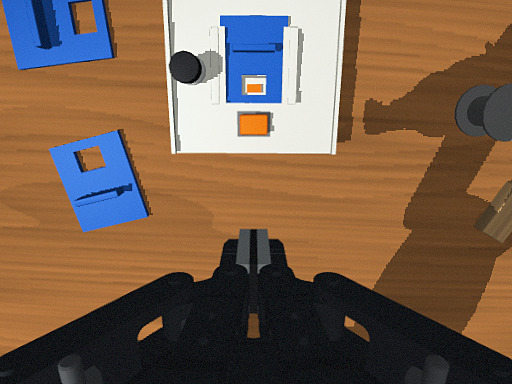

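Wrist view: the tab is at (254,124), the cover runs from row 102 (rear) to row 15 (front), and the jar lid is at (186,66). The shut fingers show at (254,240).

```bash
python3 - <<'E'
from h import *
s=load('wrist1'); m=masks(s)
a=m['orange'].copy(); a[:108]=0;a[150:]=0
c=max(cv2.findContours(a,0,2)[0],key=cv2.contourArea); x,y,w,h=cv2.boundingRect(c);print(x,y,w,h)
b=[[x,y],[x+w,y],[x+w,y+h],[x,y+h]]
print('tab',plane(s,b,59).round(1).tolist(), plane(s,[[x+w/2-.5,y+h/2-.5]],59).round(1))
# white housing bottom corners z45 and long edges
H=plane(s,[[173,153],[336,153],[163,0],[346,0]],47); print('hous',H.round(1).tolist())
for i,j in((0,2),(1,3)): d=H[j]-H[i]; print(np.degrees(np.arctan2(d[1],d[0])))
a=m['blue'].copy(); a[:,:200]=0;a[:,320:]=0;a[130:]=0
c=max(cv2.findContours(a,0,2)[0],key=cv2.contourArea);x,y,w,h=cv2.boundingRect(c);print(x,y,w,h)
P=plane(s,[[x,y],[x+w,y],[229,102],[282,102]],50);print('cover',P.round(1).tolist())
print('rib top rear',plane(s,[[232,50],[280,50]],64).round(1).tolist())
print('jar lid',plane(s,[[186,66]],84).round(1))
print('proj tip',proj(s,r.sense()['tool_pos']))
cv2.imwrite('pics/c2.png',cv2.resize(s['pixels'][0:160,155:355,::-1],None,fx=3.7,fy=3.7,interpolation=cv2.INTER_CUBIC))
E
```

```text
240 115 28 20
tab [[435.9, -63.8, 59.0], [437.2, -91.1, 59.0], [417.9, -92.3, 59.0], [416.5, -64.6, 59.0]] [[427.4 -77.4  59. ]]
hous [[393.3, 5.1, 47.0], [401.6, -165.2, 47.0], [537.7, 12.7, 47.0], [546.1, -158.3, 47.0]]
3.005888818823118
2.742149185750899
220 15 68 88
cover [[526.1, -41.3, 50.0], [529.3, -104.6, 50.0], [447.5, -52.1, 50.0], [450.1, -104.6, 50.0]]
rib top rear [[494.0, -54.5, 64.0], [496.1, -98.3, 64.0]]
jar lid [[476.4 -16.5  84. ]]
proj tip [[247.16642325 242.03499202]]
```

View pics/c2.png

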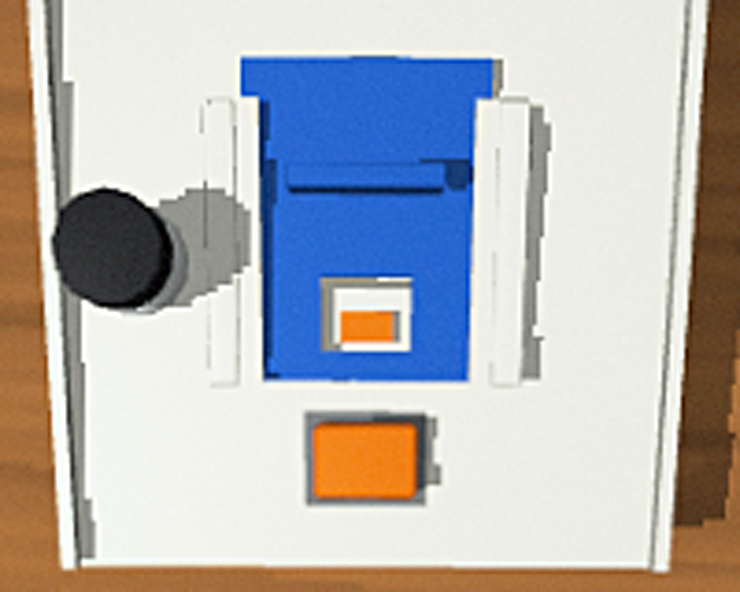

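Call:
{"fn": "jog_arm", "kwargs": {
  "targets": [
    [0.022,0.002,0.03,0,0,0,1],
    [0.044,0.0035,0.065,0,0,0,1],
    [0.044,0.0035,0.105,0,0,0,1],
    [0.044,0.0035,0.14,0,0,0,1],
    [0.044,0.0035,0.155,0,0,0,1]
  ]
}}

```text
time: 1.87
tool_pos: [422.3, -81.6, 70.8]
tcp_rot: [-179.9, 0.4, 2.7]
ft_force: [-1.6, 0.5, 0.2]
finger_gap: 0.1
```

Call:
{"fn": "jog_arm", "kwargs": {
  "targets": [
    [0,0,0,0,0,0,1]
  ]
}}

```text
time: 1.95
tool_pos: [421.8, -81.6, 71.3]
tcp_rot: [-179.8, 0.5, 2.6]
ft_force: [0.3, 0.2, -0.6]
finger_gap: -0.0
```

```bash
python3 - <<'E'
from h import *
s=snap('wrist','wrist2'); print(r.sense()['tool_pos'],r.sense()['tcp_rot'],r.sense()['ft_force'])
E
```

```text
[423.6057951  -82.24847026  74.13926506] [-179.89575876    0.28488204    2.62846051] [-0.28343395 -0.20633403  0.82965159]
```

View pics/wrist2.png

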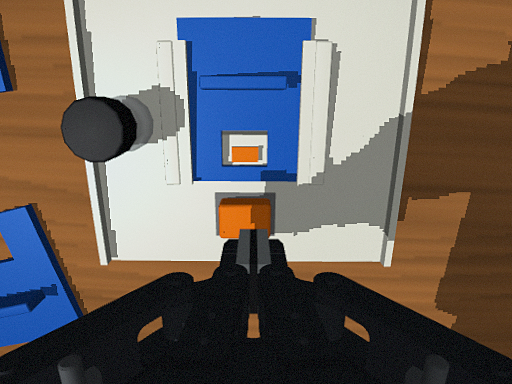

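Fingertips at (254,235); tab centred at column 246. The tool is about 4 mm off in x and y, so I correct that and go down.

Call:
{"fn": "jog_arm", "kwargs": {
  "targets": [
    [0.004,-0.0045,0,0,0,0,1],
    [0.004,-0.0045,0.004,0,0,0,1],
    [0.004,-0.0045,0.008,0,0,0,1],
    [0.004,-0.0045,0.008,0,0,0,1],
    [0.004,-0.0045,0.008,0,0,0,1]
  ]
}}

```text
time: 2.42
tool_pos: [429.8, -78.3, 68.8]
tcp_rot: [180.0, -0.0, 2.6]
ft_force: [0.4, 0.8, 0.6]
finger_gap: -0.1
```

```bash
python3 - <<'E'
from h import *
print(r.sense()['tool_pos']);s=snap('wrist','wrist3'); print(r.sense()['tool_pos'],r.sense()['tcp_rot'],r.sense()['ft_force'])
E
```

```text
[429.82658851 -78.29177086  68.81892007]
[429.78237128 -78.29555669  68.79744605] [ 1.79985586e+02 -4.15976279e-02  2.62572323e+00] [-0.28807946  0.39958666  0.47886265]
```

View pics/wrist3.png

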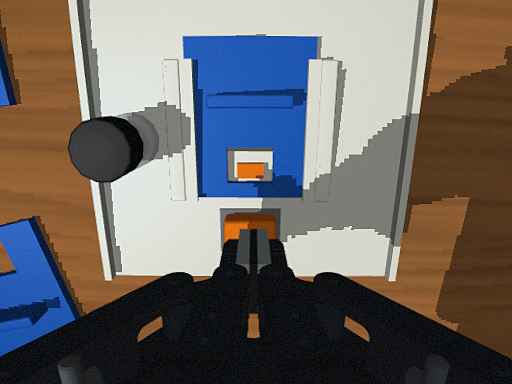

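Call:
{"fn": "jog_arm", "kwargs": {
  "targets": [
    [-0.002,-0.001,0.004,0,0,0,1],
    [-0.002,-0.001,0.008,0,0,0,1],
    [-0.002,-0.001,0.011,0,0,0,1],
    [-0.002,-0.001,0.014,0,0,0,1],
    [-0.002,-0.001,0.016,0,0,0,1]
  ]
}}

```text
time: 2.88
tool_pos: [427.3, -77.3, 52.0]
tcp_rot: [-180.0, 0.0, 2.6]
ft_force: [-2.4, 0.8, 4.1]
finger_gap: -0.1
```

Call:
{"fn": "jog_arm", "kwargs": {
  "targets": [
    [0,0,0.001,0,0,0,1],
    [0,0,0.002,0,0,0,1],
    [0,0,0.002,0,0,0,1]
  ]
}}

```text
time: 3.13
tool_pos: [427.3, -77.3, 50.9]
tcp_rot: [-180.0, 0.0, 2.6]
ft_force: [-7.4, 1.1, 13.5]
finger_gap: 0.1
```

Hard stop felt: 13.5 N at z 50.9. I raise the tool and check.

Call:
{"fn": "jog_arm", "kwargs": {
  "targets": [
    [0,0,-0.01,0,0,0,1],
    [0,0,-0.04,0,0,0,1],
    [0,0,-0.06,0,0,0,1],
    [0,0,-0.06,0,0,0,1],
    [0,0,-0.06,0,0,0,1]
  ]
}}

```text
time: 3.55
tool_pos: [428.9, -77.7, 112.1]
tcp_rot: [179.9, -0.2, 2.6]
ft_force: [-1.2, -0.3, -0.3]
finger_gap: 0.1
```

```bash
python3 - <<'E'
from h import *
s=snap('wrist','wrist4'); print(r.sense()['tool_pos'],r.sense()['tcp_rot'],r.sense()['ft_force'])
m=masks(s)
a=m['blue'].copy(); a[:,:180]=0;a[:,330:]=0;a[190:]=0
c=max(cv2.findContours(a,0,2)[0],key=cv2.contourArea);x,y,w,h=cv2.boundingRect(c);print(x,y,w,h)
print(plane(s,[[x,y],[x+w,y],[x+w/2,y],[x+w/2,y+h]],50).round(1).tolist())
E
```

```text
[427.8403142  -77.40617574 110.65639841] [ 1.79975365e+02 -6.98980175e-02  2.62638757e+00] [-0.7462098   0.34166765  0.18478979]
199 49 106 128
[[526.1, -41.1, 50.0], [529.1, -105.0, 50.0], [527.5, -73.0, 50.0], [448.2, -76.7, 50.0]]
```

View pics/wrist4.png

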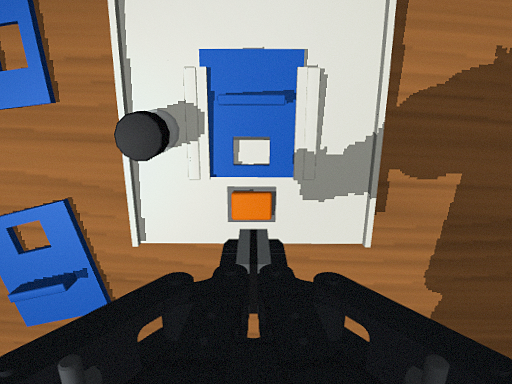

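The tab is down at (252,206) and the tooth is gone from the window. The cover is still seated. I go behind the rib next.

Call:
{"fn": "jog_arm", "kwargs": {
  "targets": [
    [0.022,0,0,0,0,0,1],
    [0.042,0,0.01,0,0,0,1],
    [0.044,0,0.025,0,0,0,1],
    [0.044,0,0.035,0,0,0,1],
    [0.044,0,0.04,0,0,0,1]
  ]
}}

```text
time: 4.02
tool_pos: [469.1, -74.6, 67.2]
tcp_rot: [-179.9, 0.3, 2.6]
ft_force: [-0.9, 0.6, -0.8]
finger_gap: 0.2
```

Call:
{"fn": "jog_arm", "kwargs": {
  "targets": [
    [0,0,0.005,0,0,0,1],
    [0,0,0.01,0,0,0,1],
    [0,0,0.014,0,0,0,1],
    [0,0,0.015,0,0,0,1],
    [0,0,0.015,0,0,0,1]
  ]
}}

```text
time: 4.43
tool_pos: [471.2, -75.3, 55.3]
tcp_rot: [180.0, 0.0, 2.6]
ft_force: [-0.4, 0.1, -1.1]
finger_gap: -0.1
```

```bash
python3 - <<'E'
from h import *
s=snap('wrist','wrist5'); print(r.sense()['tool_pos'],r.sense()['tcp_rot'],r.sense()['ft_force'])
E
```

```text
[471.49222769 -75.34950565  55.57984973] [ 1.79993013e+02 -2.17674446e-02  2.61904843e+00] [-1.0561902   0.63839432  0.34725513]
```

View pics/wrist5.png

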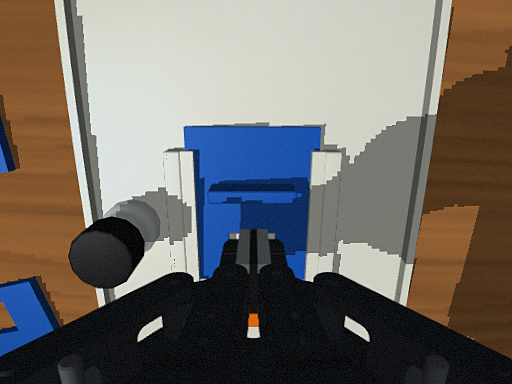

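Call:
{"fn": "jog_arm", "kwargs": {
  "targets": [
    [0.006,0,0,0,0,0,1],
    [0.011,0,0,0,0,0,1],
    [0.016,0,0,0,0,0,1],
    [0.022,0,0,0,0,0,1],
    [0.028,0,0,0,0,0,1]
  ]
}}

```text
time: 4.9
tool_pos: [500.1, -74.0, 55.4]
tcp_rot: [180.0, -0.0, 2.6]
ft_force: [-0.7, 0.5, 0.4]
finger_gap: 0.1
```

Call:
{"fn": "jog_arm", "kwargs": {
  "targets": [
    [0.006,0,0,0,0,0,1],
    [0.012,0,0,0,0,0,1],
    [0.018,0,0,0,0,0,1],
    [0.023,0,0,0,0,0,1],
    [0.026,0,0,0,0,0,1]
  ]
}}

```text
time: 5.32
tool_pos: [526.1, -72.7, 55.3]
tcp_rot: [-180.0, -0.0, 2.6]
ft_force: [-0.8, -0.3, 1.1]
finger_gap: 0.2
```

```bash
python3 - <<'E'
from h import *
s=snap('wrist','wrist6'); print(r.sense()['tool_pos'],r.sense()['tcp_rot'],r.sense()['ft_force'])
E
```

```text
[526.32612454 -72.7611912   55.3789988 ] [ 1.79997069e+02 -3.12397825e-02  2.63115629e+00] [ 0.11980186  0.03977382 -0.08925778]
```

View pics/wrist6.png

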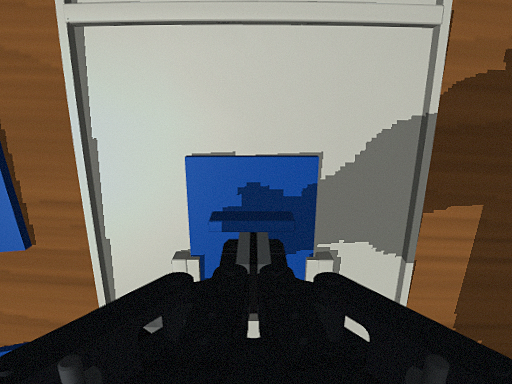

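The cover slides straight: its front edge is at row 155 and the rib is at the fingertips. About 40 mm more to go.

Call:
{"fn": "jog_arm", "kwargs": {
  "targets": [
    [0.006,0,0,0,0,0,1],
    [0.012,0,0,0,0,0,1],
    [0.017,0,0,0,0,0,1],
    [0.021,0,0,0,0,0,1],
    [0.024,0,0,0,0,0,1]
  ]
}}

```text
time: 5.78
tool_pos: [549.9, -71.7, 55.3]
tcp_rot: [180.0, -0.0, 2.6]
ft_force: [-0.9, 0.1, 1.0]
finger_gap: 0.2
```

Call:
{"fn": "jog_arm", "kwargs": {
  "targets": [
    [0.005,0,0,0,0,0,1],
    [0.009,0,0,0,0,0,1],
    [0.013,0,0,0,0,0,1],
    [0.015,0,0,0,0,0,1],
    [0.016,0,0,0,0,0,1]
  ]
}}

```text
time: 6.2
tool_pos: [565.6, -70.9, 55.3]
tcp_rot: [-180.0, -0.0, 2.6]
ft_force: [-0.5, 0.1, 0.5]
finger_gap: -0.2
```

```bash
python3 - <<'E'
from h import *
s=snap('wrist','wrist7'); print(r.sense()['tool_pos'],r.sense()['tcp_rot'],r.sense()['ft_force'])
E
```

```text
[565.58670926 -70.93664389  55.26812846] [-1.79999098e+02 -1.16537970e-04  2.62842420e+00] [-0.89547228  0.04860171 -0.0271837 ]
```

View pics/wrist7.png

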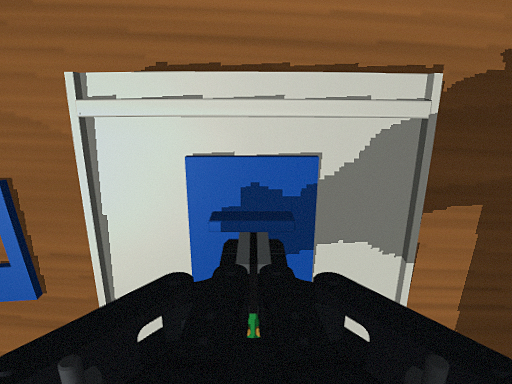

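Call:
{"fn": "jog_arm", "kwargs": {
  "targets": [
    [-0.004,0,0,0,0,0,1],
    [-0.008,0,0,0,0,0,1],
    [-0.008,0,-0.02,0,0,0,1],
    [-0.008,0,-0.05,0,0,0,1],
    [-0.02,0,-0.09,0,0,0,1]
  ]
}}

```text
time: 6.67
tool_pos: [543.4, -71.4, 143.1]
tcp_rot: [-179.9, 0.3, 2.6]
ft_force: [1.2, -0.3, 1.6]
finger_gap: -0.2
```

Call:
{"fn": "jog_arm", "kwargs": {
  "targets": [
    [-0.02,0,-0.03,0,0,0,1],
    [-0.05,0,-0.05,0,0,0,1],
    [-0.08,0,-0.06,0,0,0,1],
    [-0.08,0,-0.06,0,0,0,1],
    [-0.08,0,-0.06,0,0,0,1]
  ]
}}

```text
time: 7.08
tool_pos: [464.9, -75.8, 206.4]
tcp_rot: [179.9, -0.2, 2.6]
ft_force: [1.2, -0.1, -0.9]
finger_gap: -0.2
```

```bash
python3 - <<'E'
from h import *
s=snap('wrist','wrist8'); print(r.sense()['tool_pos'],r.sense()['ft_force'])
snap('side','side8')
m=masks(s)['blue']; m[:,:170]=0;m[:,340:]=0
c=max(cv2.findContours(m,0,2)[0],key=cv2.contourArea);rc=cv2.minAreaRect(c)
P=plane(s,cv2.boxPoints(rc),50);print(rc,P.round(1).tolist())
y=np.radians(2.7);t=np.array([427.6,-77.4])
d=P.mean(0)[:2]-t; print('cover housing x,y',-95+d@[np.cos(y),np.sin(y)],d@[-np.sin(y),np.cos(y)])
E
```

```text
[465.30733765 -75.65257941 205.5663033 ] [ 0.96916883 -0.54334949 -0.17043396]
((251.5, 58.0), (94.0, 73.0), 90.0) [[606.7, -37.2, 50.0], [609.7, -99.9, 50.0], [531.0, -105.7, 50.0], [527.8, -38.7, 50.0]]
cover housing x,y 46.382696682781415 0.3777747682841523
```

View pics/wrist8.png

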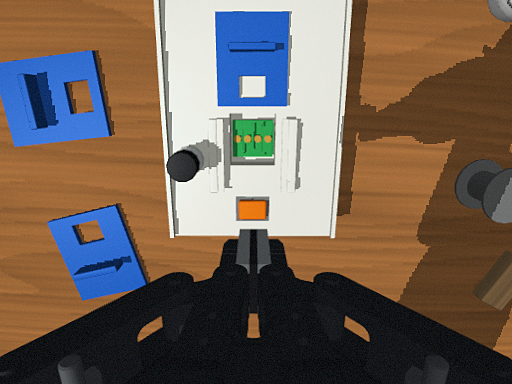

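View pics/side8.png

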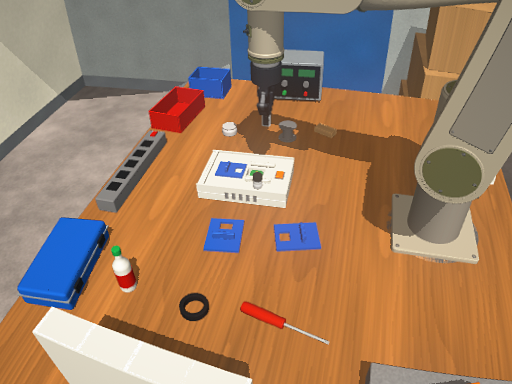

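The cover lies flat at (252,58), with its rear edge at row 105, past the rail ends at row 118. The terminals are open at (254,138), the tab is down and the jar still stands. Handing in.

```bash
python3 -c "
from bench import r
print(r.hand_in())"
```

```text
the job is handed in; nothing more can be done
None
```

The job is done and handed in at about 7 s; the hand-in gave no verdict.

- **Tab:** I pressed it down with the shut fingers until the hard stop, at 13.5 N and tip height 50.9 mm (51 mm expected). A picture then showed the tooth gone from the cover's window, with the cover still on its seat.
- **Cover:** I pushed it by its rib along the rails with no force above about 1 N, then backed the fingers off and raised them. The last wrist picture puts it at about housing x 46 mm, y 0 mm. It is straight, lies flat and is clear of the rails.
- **Rest of the scene:** The terminals are in view and the tab is still down. The jar stands in its place, the other things look unmoved in the pictures, and the robot touches nothing.

No check failed. The top and wrist views of the tab differed by about 1 mm, well within tolerance.

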